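# Set a burn-out kiln's roof vent to its third click

## Robot

A 6-joint arm with a two-finger parallel gripper is mounted at the origin on a cart in front of the work surface, level with it; the furniture and walls round the work are solid. World frame = base frame: x ahead of the robot, y to its left, z up, the work surface at z = 0. Lengths are in mm, angles in rad, forces in N, time in s.
With the tool pointing down it reaches from about 350 to 875 mm from the base axis. Payload 4.2 kg.
Tool frame: the origin (TCP) lies midway between the tips of the shut fingers; the grasp point (between the pads) lies 19 mm behind it (arm.grip_depth is the distance from the TCP to the grasp point, in mm); z points along the fingers, x is the direction in which the jaws open and shut, and the axes are right-handed (so a half turn about z gives the same grasp; the last joint's range is limited). The gripper opens to 85 mm and grips with 20 to 120 N. Pads are 22 mm wide; open, the fingers measure 114 mm over their backs; the gripper's body (76 mm by 85 mm) begins 54 mm behind the grasp point. The pads swing forward as they close: fully open they stand 13 mm farther back than shut.
Start: joints at [-0.974, 0.385, 0.008, 0, -1.194, -0.259], TCP at [207.147, -589.652, 231.312] pointing down, gripper open.
Joint ranges: [-3.14, 3.14], [-1.21, 2.06], [-1.07, 1.41], [-3.16, 2.05], [-2.99, -0.16], [-3.1, 3.1]. Speed limits (rad/s): [2.79, 2.79, 3.14, 3.14, 3.14, 3.14].

## Interface

Orientations are given as a unit quaternion [x, y, z, w].
In Python, from bench import arm, eyes, find_in, silhouettes gives the robot as it stands. The module is installed in compiled form; this text tells all that it offers.
- The arm moves only by the tool play_rows, never from a script. Its arguments are lists of equal length, an entry for each row: "offset": the shift along the world's x, y, z in mm, a list of three; "turn": the turn about the world's z in rad. In form: {"offset": [[x, y, z], ...], "turn": [turn, ...]}. A call has 1 to 12 rows; each row shifts and turns the pose as measured when the row begins; what a row does not reach is not made up. A row lasts 1/10 s, in which the tool goes at most 50 mm and 8.59 degrees, less where a joint would pass 70% of its speed; a pose out of reach is approached as far as the arm can. A call is refused whole if a number of a shift passes 50 or a number of a turn 0.15, either way. A call with a gripper value outside its range is refused whole. "grip" is the gripper's target within -1 to 1 (fully open at 1, half-way at 0, shut at -1), set as the call begins (left out, the last holds). The fingers move at their own pace and stop on an object; the grip force is fixed at half the most. Time passes only in rows, so rows that do not move let the fingers close. It gives the time, the measured TCP pose, the force and the opening at its end, in the units of the state.
- arm.read_state(): the state, without advancing time (a new reading comes with each control period).
- eyes.get_image(name): name is "scene" or "side" or "wrist"; returns (picture, depth): 480x640x3 uint8, red, green, blue; 480x640 float32, mm along the optical axis (not along the pixel's ray), 0 where there is no reading.
- eyes.camera_params(name): a dict with "camera_matrix" (3x3 intrinsics, pixels), "dist" ([k1, k2, p1, p2, k3] as OpenCV has them; the pictures are not rectified), "camera_from_world" (4x4, takes a point from world to camera coordinates). Camera axes: x right, y down, z forward; pixel columns grow to the right and rows downward; lengths in mm; the calibration is good to about 2 mm. A picture is of the moment at which its call begins: read the wrist's pose just before it. camera_params takes no time and is no camera call; for the wrist camera it gives the pose at the moment of the call.
- arm.job_done(): hands the job in, once; it reports no verdict.
Trained networks look in the newest picture that a camera, given by its name, has taken for a name from the list of things; names that differ only in an ending like _2 or _b are one class to them, and where a whole thing is asked for, a point or a joint stands for the part that bears it (a point fixed in the world has none). Each returns a list of dicts, best first, with "score" (0 to 1); they miss things now and then, are a little off and sometimes report something else, mostly with a low value. They report only what shows in the picture. A call takes as long as a camera call.
- find_in(camera, query): "bbox" ([centre column, centre row, width, height] in pixels, round what is visible of it).
- silhouettes(camera, query): "mask" (480x640 bool, what is visible of it) and "bbox" ([centre column, centre row, width, height] in pixels, round what is visible of it).
The state is a dict: "clock": time; "joints": joint angles; "joint_vel": joint speeds; "joint_efforts": joint torques, N m; "position": TCP position; "ee_rot": TCP orientation; "contact_force": force on the tool from outside, world axes, zero at the start; "wrist_torque": the same for the moment, N m; "gripper_width": finger opening in mm.
Only numpy, scipy, OpenCV 4.12 (cv2) and the standard library are available. Lean on these libraries where they do the work, as an engineer would, in place of code of your own. Each camera call takes 0.05 s, during which the arm holds its last target. There are 200 camera calls.

## Task

A casting flask stands in the small kiln for wax burn-out: push the kiln door fully shut, and with a fingertip push the black paddle of the roof vent to the left from its closed position, counting the clicks, and stop at the third one without going past it. Only push, do not grip the door or the paddle, and leave the things that stand about undisturbed.

Things in the scene. Friction and masses are not known exactly. Their poses are not given: they have to be found in the camera images.
- kiln: Grey bench kiln, fixed, 220 deep (x) x 240 wide (y), flat roof 185 above the bench; origin at the centre of its underside, x points to its back, y to its left seen from the robot, z up. The door is in its front (-x) face; the sliding vent is on the roof, its rails and toothed rack no higher than 20 above the roof.
- kiln_door (a joint): Door angle in rad: 0 fully shut against the front face, grows as it opens towards the robot; starts ajar at 0.3 to 0.6. Hinged on its right (-y) edge, a little stiff (about 1 N at the free edge); it stays where it is left.
- door_hinge (a point): Point on the door's upright hinge axis, 150 above the bench; fixed to the kiln at x = -122, y = -90 mm in its frame. The panel is 180 wide (axis to free edge), 24 thick (12 either side of the axis) and reaches from 60 to 182 above the bench. A round pull knob, 28 across, stands 38 out of its outer face, 155 from the axis and 85 above the bench.
- door_push (a point): Point on the door's outer face, 150 mm from the hinge axis (30 from the free edge), 32 below the top edge (150 above the bench); x points through the door towards the kiln, y to the free edge, z up (they turn with the door). The face there is flat and clear.
- vent (a joint): Vent slide in m: 0 closed (start, against the stop), grows as the paddle is pushed to the kiln's left (+y), 0.100 fully open. A spring roller seats in notches 20 mm apart: closed at 0, then clicks at 0.020, 0.040, 0.060 (the third), 0.080, 0.100. Leaving a notch takes about 6 N, falling to nothing half-way; just past that the slide runs on by itself into the next notch, ahead of the pushing finger.
- vent_paddle (a point): Centre of the vent's black finger paddle, 42 above the roof (227 above the bench), axes as the kiln's; it moves with the slide. The paddle is an upright plate 36 in x, 12 thick in y, 40 high, free on both sides; its underside is 22 above the roof, on a 14 x 6 shank rising from a 20 mm wide bracket whose top is 16 above the roof.
- jar_flux: Glass jar with a screw lid, 70 across, 82 high, loose, beside the kiln's right side; origin at the centre of its underside. Bystander.
- crucible: Round clay crucible, 80 across, 36 high, loose, beside the kiln's left side near the back; origin at the centre of its underside. Bystander.
- solder_tin: Small round tin, 54 across, 20 high, loose, in front of the kiln's right half; origin at the centre of its underside. Bystander.
- charcoal_block: Charcoal block, 66 x 96 x 32 high, loose, beside the kiln's left side near the front; origin at the centre of its underside. Bystander.

How it is judged (in metres and radians):
At the end, for the whole second after the job is handed in: The vent rests in its third notch (slide at 0.060 m, within 4 mm) and the door is shut (within 0.035 rad, 6 mm at the free edge) (value of joint vent between 0.056 and 0.064 m and velocity of joint vent between -0.005 and 0.005 m/s and value of joint kiln_door below 0.035 rad); the robot touches nothing.
It fails at once if the vent is pushed past the third click (half-way to the fourth) (value of joint vent above 0.0695 m).
It fails at once if the paddle is gripped between the fingers (y of the grasp point in the frame of vent_paddle between -0.004 and 0.004 m and x of the grasp point in the frame of vent_paddle between -0.018 and 0.018 m and z of the grasp point in the frame of vent_paddle between -0.03 and 0.03 m).
It fails at once if the door panel is gripped between the fingers (x of the grasp point in the frame of door_push between 0.007 and 0.017 m and y of the grasp point in the frame of door_push between -0.15 and 0.03 m and z of the grasp point in the frame of door_push between -0.09 and 0.032 m).
It fails at once if a bystander (jar, crucible, tin, charcoal block) is lifted or moved more than 20 mm (distance of any of jar_flux, crucible, solder_tin, charcoal_block from where it was at the start of the episode above 0.02 m).
It also fails if it takes over 72 s, if anything falls off the work surface, if the arm or the gripper's body presses on something with over 40 N, if the wrist force passes 120 N, or if a joint passes its speed limit or range.

## Working session

There is one attempt and no reset: what is moved stays moved. The work goes in short steps, Python scripts to look and compute and a tool call to move; the robot and the scene stay as the last step left them, time stands still between calls to the robot, and variables do not carry over. Pictures are saved under pics/ and viewed, on a budget of 10 in all, crops included, one or two more only if the job needs it, and the job is handed in when it is done.

Besides the shell and the picture viewer there is one more tool, called after "Call:" by a JSON object that holds its "op" and its "data". play_rows: Moves the arm, as the interface text tells. Its arguments: {"type":"object","properties":{"offset":{"type":"array","items":{"type":"array","items":{"type":"number"}}},"turn":{"type":"array","items":{"type":"number"}},"grip":{"type":"number"}},"required":["offset","turn"]}

```bash
mkdir -p pics; cat > h.py <<'E'
import numpy as np, cv2
from bench import arm, eyes, find_in, silhouettes
def cloud(name):
    im,d=eyes.get_image(name); p=eyes.camera_params(name)
    K=np.array(p["camera_matrix"]);D=np.array(p["dist"]);T=np.linalg.inv(np.array(p["camera_from_world"]))
    v,u=np.mgrid[0:480,0:640]
    n=cv2.undistortPoints(np.stack([u,v],-1).reshape(-1,1,2).astype(float),K,D).reshape(480,640,2)
    P=np.concatenate([n*d[...,None],d[...,None]],-1)@T[:3,:3].T+T[:3,3]
    P[d==0]=np.nan
    return im,d,P
E
python3 - <<'E'
from h import *
ims=[]
for c in("scene","side"):
    im,d,P=cloud(c); np.save(f"{c}.npy",P); cv2.imwrite(f"pics/{c}0.png",im[...,::-1])
    print(c,np.linalg.inv(np.array(eyes.camera_params(c)["camera_from_world"]))[:3].round(2).tolist())
    for q in("kiln","vent_paddle","kiln_door","jar_flux","crucible","solder_tin","charcoal_block"):
        r=silhouettes(c,q)
        if r:
            pts=P[r[0]["mask"]]; print(q,round(r[0]["score"],2),np.round(r[0]["bbox"]),np.nanmedian(pts,0).round(),np.nanpercentile(pts,2,0).round(),np.nanpercentile(pts,98,0).round())
s=arm.read_state();print(s)
E
```

```text
scene [[-0.25, -0.69, 0.68, -213.27], [-0.97, 0.19, -0.16, 259.66], [-0.02, -0.7, -0.71, 1012.18]]
kiln 0.59 [312. 236. 140. 152.] [596.  72. 182.] [463. -60.  33.] [762. 189. 202.]
vent_paddle 0.82 [328. 186.  50.  39.] [690.   9. 194.] [615. -34. 189.] [741.  56. 246.]
kiln_door 0.82 [346. 271.  72.  90.] [499.  35. 140.] [444. -52.  65.] [558. 101. 183.]
jar_flux 0.55 [379. 218.  22.  38.] [ 699. -132.   78.] [ 679. -154.    4.] [ 747. -107.   86.]
crucible 0.9 [221. 266.  36.  34.] [695. 276.  22.] [648. 241.   7.] [723. 311.  37.]
solder_tin 0.74 [409. 285.  25.  23.] [ 517. -131.   18.] [ 497. -158.    1.] [ 548. -108.   23.]
charcoal_block 0.8 [242. 305.  48.  50.] [555. 250.  28.] [515. 200.   4.] [600. 299.  33.]
side [[0.54, 0.46, -0.7, 1389.64], [0.84, -0.28, 0.46, -436.63], [0.01, -0.84, -0.54, 717.62]]
kiln 0.85 [321. 259. 144. 137.] [731.   6. 164.] [514. -75.  20.] [795. 185. 203.]
vent_paddle 0.69 [310. 224.  49.  45.] [686.  -1. 194.] [625. -37. 190.] [749.  55. 245.]
kiln_door 0.66 [276. 206.  39.  38.] [523.  25. 178.] [474. -45. 160.] [567.  95. 185.]
jar_flux 0.7
[... 356 characters left out ...]
.]
{'clock': 0.8, 'joints': array([-9.74377027e-01,  3.84671962e-01,  7.91627721e-03, -3.16532142e-05,
       -1.19396906e+00, -2.58568762e-01]), 'joint_vel': array([ 0.00030135,  0.00043679,  0.00011534,  0.00011819, -0.00079705,
        0.00251716]), 'joint_efforts': array([ 2.79091673e-04, -3.92030203e+01,  1.88610560e+01,  4.19035837e+00,
       -2.03707873e-04, -2.51960245e-05]), 'position': array([ 207.17532433, -589.65260213,  231.33069852]), 'ee_rot': array([5.78165668e-01, 8.15919395e-01, 1.24629472e-06, 3.86770970e-05]), 'contact_force': array([ 0.22248395, -0.86782841, -0.1187797 ]), 'wrist_torque': array([-0.01621255,  0.01845963,  0.00259472]), 'gripper_width': 85.2562118922062}
```

```bash
python3 - <<'E'
from h import *
for c in("scene","side"):
    P=np.load(f"{c}.npy"); ok=(P[...,0]>400)&(P[...,0]<850)&(abs(P[...,1])<250)
    m=ok&(abs(P[...,2]-186)<7)
    # opening removes door / noise: largest component
    n,l,s,_=cv2.connectedComponentsWithStats(m.astype(np.uint8)); k=1+np.argmax(s[1:,4])
    q=P[l==k][:,:2].astype(np.float32); print(c,s[k],cv2.minAreaRect(q), np.median(P[l==k][:,2]))
    t=P[ok&(P[...,2]>211)&(P[...,2]<260)]
    print("high",len(t),t.mean(0).round(1),np.percentile(t,[5,50,95],axis=0).round(1).tolist())
# top-down map
A=np.full((400,480,3),255,np.uint8)
for c,ch in(("scene",0),("side",1)):
    P=np.load(f"{c}.npy");q=P[(P[...,2]>150)&(P[...,2]<270)]
    for x,y,z in q:
        i,j=int(850-x),int(240-y)
        if 0<=i<400 and 0<=j<480: A[i,j]=(0,0,255) if z>211 else ((255,0,0) if z>193 else ((0,140,0) if z>176 else (180,180,180)))
im=cv2.imread("pics/scene0.png")[140:340,190:430]; im2=cv2.imread("pics/side0.png")[160:340,200:430]
o=np.full((600,800,3),255,np.uint8); o[:400,:480]=A; o[400:600,:240]=im; o[:360,480:800]=cv2.resize(im2,(320,360))[:, :320]
b=cv2.resize(cv2.imread("pics/scene0.png")[150:340,260:400],(320,240));o[360:600,480:]=b
cv2.imwrite("pics/a.png",o)
E
```

```text
scene [ 242  162  139   95 6289] ((663.54296875, 59.64800262451172), (223.2556915283203, 241.91722106933594), 11.048213005065918) 185.0920643925673
high 185 [626.2  -1.1 233.1] [[614.1, -9.8, 214.3], [623.8, -0.4, 234.4], [642.9, 4.7, 247.1]]
side [ 252  206  139   64 3175] ((663.3438110351562, 58.74140167236328), (233.01365661621094, 241.99871826171875), 11.150409698486328) 185.9225347825178
high 203 [639.5  -5.1 231. ] [[622.1, -10.1, 213.3], [641.0, -6.1, 231.6], [651.9, 3.9, 246.2]]
```

View pics/a.png

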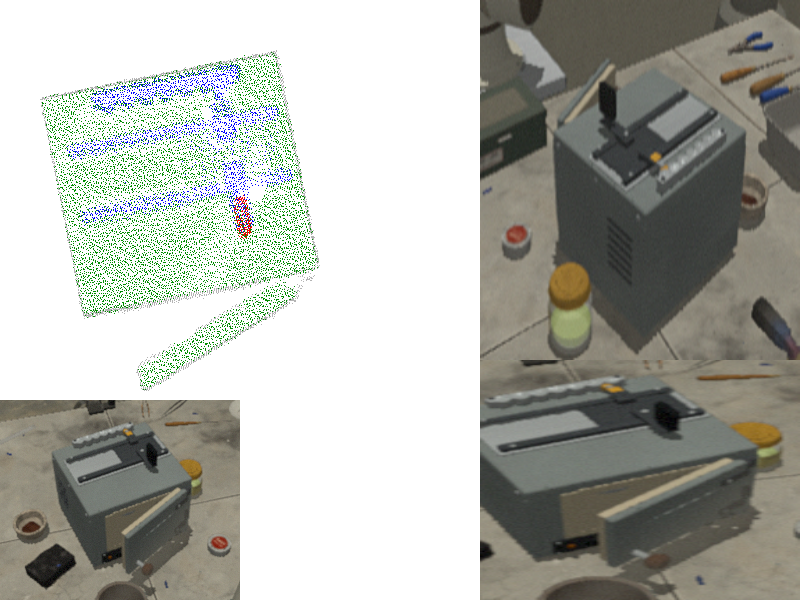

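```bash
python3 - <<'E'
from h import *
c0=np.array([666,59.5]);a=.194
ex=np.array([np.cos(a),np.sin(a)]);ey=np.array([-ex[1],ex[0]])
for c in("scene","side"):
    P=np.load(f"{c}.npy").reshape(-1,3);P=P[np.isfinite(P[:,0])]
    k=(P[:,:2]-c0)@np.array([ex,ey]).T
    m=(P[:,2]>211)&(P[:,2]<260)&(abs(k)<130).all(1)
    print(c,"paddle k",np.percentile(k[m],[2,10,50,90,98],axis=0).round(1).tolist())
    m=(abs(P[:,2]-181)<6)&(k[:,0]<-113)&(k[:,0]>-260)&(abs(k[:,1])<130)
    h=np.array([-122,-90]); d=k[m]-h; r=np.hypot(*d.T); g=r>60
    v=cv2.fitLine(d[g].astype(np.float32),cv2.DIST_HUBER,0,.01,.01).ravel(); print("door line",v,"ang",np.arctan2(-v[0]*np.sign(v[1]),abs(v[1])),r.max())
    for s,(lo,hi) in {"roof":((-110,-120),(110,120))}.items():
        m=(abs(P[:,2]-185)<5)&(abs(k)<140).all(1)&(k[:,0]>-113.5); print(np.percentile(k[m],[.3,99.7],axis=0).round(1))
    print("tall blocks (x,y,maxz):")
    for X in range(150,560,50):
        print(X,[(Y,int(np.max(z))) for Y in range(-600,200,50) if len(z:=P[(abs(P[:,0]-X)<25)&(abs(P[:,1]-Y)<25),2])>3 and z.max()>40])
E
```

```text
scene paddle k [[-64.3, -59.1], [-62.1, -57.7], [-52.8, -50.7], [-36.1, -48.3], [-30.4, -47.6]]
door line [  0.36306503  -0.9317638  -46.764473   114.24009   ] ang 0.37155527 207.17852964662237
[[-111.9 -117.1]
 [ 105.5  120.6]]
tall blocks (x,y,maxz):
150 [(-150, 734), (-100, 734), (-50, 681), (0, 546), (50, 398), (100, 236)]
200 [(-200, 67), (-150, 736), (-100, 736), (-50, 728), (0, 546)]
250 [(-200, 70), (-150, 731), (-100, 736), (-50, 732), (0, 68)]
300 [(-200, 65), (-50, 69), (0, 70)]
350 [(-600, 89), (-550, 84), (-100, 66), (-50, 70), (0, 69), (100, 77), (150, 76)]
400 [(-600, 91), (-550, 90), (100, 77), (150, 75)]
450 [(-600, 108), (-550, 93), (50, 180), (100, 185), (150, 77)]
500 [(-600, 100), (-550, 93), (0, 185), (50, 185), (100, 184)]
550 [(-600, 91), (-550, 90), (-50, 186), (0, 190), (50, 188), (100, 189), (150, 188)]
side paddle k [[-58.1, -61.7], [-53.5, -61.1], [-37.2, -59.3], [-26.0, -54.1], [-24.9, -50.7]]
door line [  0.3506629   -0.93650174 -39.803204   110.939354  ] ang 0.35827884 177.58783910682283
[[-107.3 -120.2]
 [ 111.8  118.5]]
tall blocks (x,y,maxz):
150 [(-200, 632), (-100, 519), (-50, 453), (0, 441), (50, 385), (100, 232)]
200 [(-550, 348), (-500, 347), (-300, 589), (-250, 639), (-200, 636), (-150, 632), (-100, 623), (-50, 628), (0, 529)]
250 [(-450, 607), (-400, 636), (-350, 647), (-300, 645), (-250, 641), (-200, 67), (-150, 632), (-100, 632), (-50, 630), (0, 68)]
300 [(-450, 607), (-400, 626), (-350, 629), (-300, 606), (-200, 67), (-150, 68), (-100, 68), (-50, 69), (0, 68)]
350 [(-600, 88), (-450, 586), (-400, 583), (-200, 68), (-150, 68), (-100, 68), (-50, 67), (0, 69)]
400 [(-600, 89), (-550, 89), (-500, 538), (-450, 570)]
450 [(-600, 101), (-550, 90), (100, 182)]
500 [(-600, 95), (-550, 93), (0, 184), (50, 183), (100, 183)]
550 [(-600, 90), (-550, 90), (-50, 183), (0, 186), (50, 186), (100, 187), (150, 187)]
```

Call:
{"op": "play_rows", "data": {"offset": [[0,0,30],[0,0,0],[0,0,0],[0,0,0],[0,0,0]], "turn": [-0.145,0,0,0,0], "grip": -1}}

```text
clock: 1.3
position: [207.0, -589.4, 261.3]
ee_rot: [0.637, 0.771, 0.0, -0.0]
contact_force: [0.6, -0.8, -0.0]
gripper_width: 12.3
```

Call:
{"op": "play_rows", "data": {"offset": [[17,46,0],[17,46,0],[17,46,0],[17,46,0],[17,46,0],[17,46,0],[17,46,0],[17,46,0],[17,46,0],[17,46,0],[17,46,0],[17,46,0]], "turn": [0,0,0,0,0,0,0,0,0,0,0,0]}}

```text
clock: 2.5
position: [407.8, -27.1, 256.0]
ee_rot: [0.639, 0.769, 0.001, -0.002]
contact_force: [1.1, -0.4, -0.0]
gripper_width: -0.1
```

Call:
{"op": "play_rows", "data": {"offset": [[14,38,0],[14,38,0],[0,0,0],[0,0,-40],[0,0,-40],[0,0,-26],[0,0,0]], "turn": [0,0,0,0,0,0,0]}}

```text
clock: 3.2
position: [437.4, 57.8, 147.4]
ee_rot: [0.634, 0.774, 0.003, -0.001]
contact_force: [-0.9, -0.4, 0.1]
gripper_width: 0.2
```

```bash
python3 - <<'E'
from h import *
im,_,_=cloud("scene");i2,_,_=cloud("side")
o=np.hstack([cv2.resize(im[130:350,220:420],(400,440)),cv2.resize(i2[130:350,200:400],(400,440))])
cv2.imwrite("pics/b.png",o[...,::-1]); print(arm.read_state()["position"],arm.read_state()["contact_force"])
E
```

```text
[440.08610164  58.76829424 150.75553999] [0.03978119 0.63491206 0.59606865]
```

View pics/b.png

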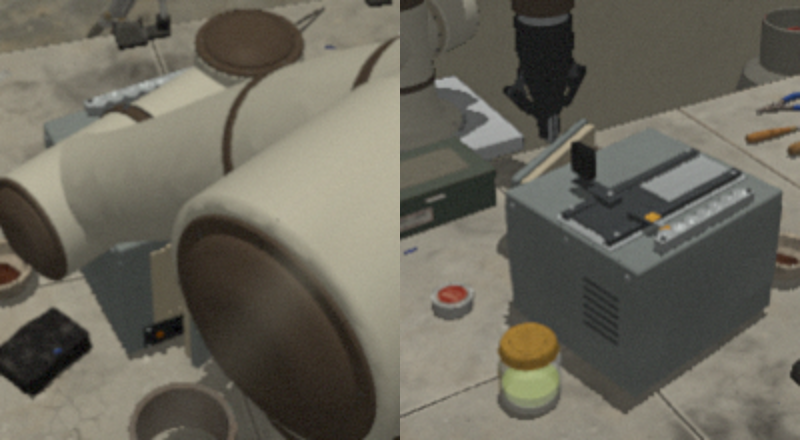

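Call:
{"op": "play_rows", "data": {"offset": [[9,4,0],[9,4,0],[9,4,0],[9,4,0],[8,3.5,0],[8,3.5,0],[6,3,0],[4,2,0],[0,0,0]], "turn": [0,0,0,0,0,0,0,0,0]}}

```text
clock: 4.2
position: [511.1, 90.0, 156.0]
ee_rot: [0.633, 0.774, 0.01, 0.004]
contact_force: [-0.2, 0.3, -0.9]
gripper_width: 0.0
```

Call:
{"op": "play_rows", "data": {"offset": [[2,0.4,-1],[0,0,0]], "turn": [0,0]}}

```text
clock: 4.4
position: [511.9, 89.9, 154.8]
ee_rot: [0.633, 0.774, 0.009, 0.003]
contact_force: [-0.7, -0.6, -0.0]
gripper_width: -0.3
```

```bash
python3 - <<'E'
from h import *
im,_,P=cloud("side")
c0=np.array([666,59.5]);a=.194
ex=np.array([np.cos(a),np.sin(a)]);ey=np.array([-ex[1],ex[0]])
P=P.reshape(-1,3);P=P[np.isfinite(P[:,0])];k=(P[:,:2]-c0)@np.array([ex,ey]).T
m=(abs(P[:,2]-181)<5)&(k[:,0]<-112)&(k[:,0]>-150)&(k[:,1]<95)&(k[:,1]>-90)
for y in range(-80,100,20):
    q=k[m&(abs(k[:,1]-y)<10)]; print(y,len(q),q[:,0].min().round(1) if len(q) else None,q[:,0].max().round(1) if len(q) else None)
cv2.imwrite("pics/c.png",cv2.resize(im[150:300,230:400],(680,600))[...,::-1])
s=arm.read_state();print(s["position"],s["contact_force"])
E
```

```text
-80 35 -130.9 -116.1
-60 36 -132.9 -114.2
-40 32 -131.9 -114.9
-20 34 -133.3 -115.7
0 6 -127.9 -121.9
20 1 -125.7 -125.7
40 42 -149.0 -116.9
60 43 -139.0 -117.4
80 25 -139.0 -118.3
[511.9684979   89.99357529 154.88512573] [-0.63502719 -0.68150513 -0.32003895]
```

View pics/c.png

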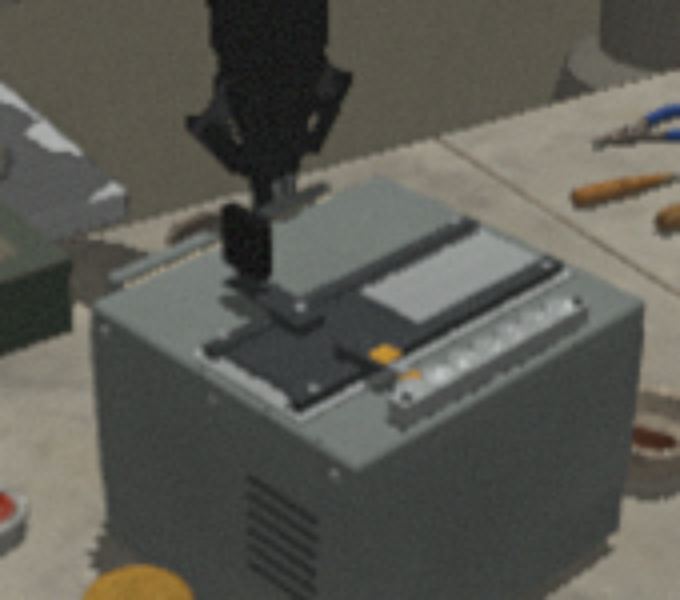

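Call:
{"op": "play_rows", "data": {"offset": [[3,0.6,0],[3,0.6,0],[3,0.6,0]], "turn": [0,0,0]}}

```text
clock: 4.75
position: [512.1, 89.2, 154.0]
ee_rot: [0.634, 0.773, 0.001, -0.003]
contact_force: [-9.2, 0.8, 5.3]
gripper_width: 0.5
```

Call:
{"op": "play_rows", "data": {"offset": [[6,1.2,-2],[6,1.2,-2],[6,1.2,-2]], "turn": [0,0,0]}}

```text
clock: 5.05
position: [511.3, 86.5, 147.4]
ee_rot: [0.635, 0.772, -0.018, -0.015]
contact_force: [-17.4, -1.3, 12.7]
gripper_width: 0.0
```

Call:
{"op": "play_rows", "data": {"offset": [[-20,-4,0],[-25,-5,0],[0,0,40],[0,0,45],[0,0,45],[0,0,30],[0,0,0]], "turn": [0,0,0,0,0,0,0]}}

```text
clock: 5.75
position: [461.2, 75.0, 312.0]
ee_rot: [0.635, 0.772, -0.018, -0.015]
contact_force: [-0.4, -0.8, -0.5]
gripper_width: 0.1
```

Call:
{"op": "play_rows", "data": {"offset": [[36,-22,0],[36,-22,0],[36,-22,0],[36,-22,0],[32,-22,0],[0,0,0]], "turn": [0,0,0,0,0,0]}}

```text
clock: 6.35
position: [644.4, -38.3, 310.7]
ee_rot: [0.633, 0.774, -0.014, -0.013]
contact_force: [-0.6, 0.4, -0.3]
gripper_width: -0.1
```

Call:
{"op": "play_rows", "data": {"offset": [[-2,0,-30],[-2,0,-30],[0,0,-15],[0,0,-5],[0,0,0]], "turn": [0,0,0,0,0]}}

```text
clock: 6.85
position: [640.3, -38.7, 224.6]
ee_rot: [0.634, 0.773, -0.013, -0.013]
contact_force: [-0.3, 0.2, 0.6]
gripper_width: 0.5
```

```bash
cat > p.py <<'E'
from h import *
import sys
im,_,P=cloud("side")
c0=np.array([666,59.5]);a=.194
ex=np.array([np.cos(a),np.sin(a)]);ey=np.array([-ex[1],ex[0]])
k=(P[...,:2]-c0)@np.array([ex,ey]).T
# orange pointer on the slide, above the roof
hsv=cv2.cvtColor(im,cv2.COLOR_RGB2HSV)
m=(hsv[...,0]>10)&(hsv[...,0]<28)&(hsv[...,1]>140)&(P[...,2]>180)&(abs(k)<120).all(-1)
print("orange",m.sum(),np.median(k[m],0).round(1) if m.any() else "")
n,l,st,ce=cv2.connectedComponentsWithStats(m.astype(np.uint8))
for i in range(1,n):
    if st[i,4]>4: print(st[i,4],ce[i].round(),k[l==i].mean(0).round(1))
cv2.imwrite(f"pics/{sys.argv[1]}.png",cv2.resize(im[150:300,230:400],(680,600))[...,::-1])
s=arm.read_state();p=s["position"];print(p.round(1),s["contact_force"].round(1),"tcp k",(np.array([ex,ey])@(p[:2]-c0)).round(1))
E
python3 p.py d
```

```text
orange 27 [ 66.4 -52.2]
23 [326. 238.] [ 65.9 -52.8]
[640.5 -38.6 225.3] [-0.1  0.1 -0.9] tcp k [-43.9 -91.4]
```

View pics/d.png

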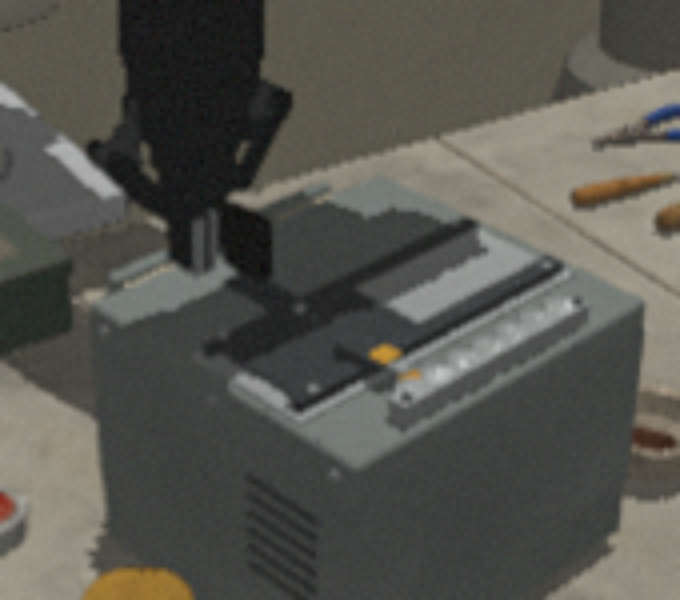

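Call:
{"op": "play_rows", "data": {"offset": [[-0.8,4,0],[-0.8,4,0],[-0.4,2,0],[-0.4,2,0],[0,0,0]], "turn": [0,0,0,0,0]}}

```text
clock: 7.4
position: [639.7, -24.7, 230.0]
ee_rot: [0.633, 0.774, -0.01, -0.01]
contact_force: [-0.3, -0.3, 0.1]
gripper_width: 0.3
```

Call:
{"op": "play_rows", "data": {"offset": [[-0.4,2,0],[0,0,0]], "turn": [0,0]}}

```text
clock: 7.6
position: [639.4, -22.4, 230.4]
ee_rot: [0.633, 0.774, -0.01, -0.009]
contact_force: [0.0, 0.2, 0.6]
gripper_width: 0.1
```

Call:
{"op": "play_rows", "data": {"offset": [[-0.4,2,0],[0,0,0]], "turn": [0,0]}}

```text
clock: 7.8
position: [639.0, -20.4, 230.3]
ee_rot: [0.633, 0.774, -0.01, -0.009]
contact_force: [-1.4, -0.5, -0.3]
gripper_width: 0.3
```

Call:
{"op": "play_rows", "data": {"offset": [[-0.4,2,0],[0,0,0]], "turn": [0,0]}}

```text
clock: 8.0
position: [638.8, -19.8, 230.3]
ee_rot: [0.634, 0.774, -0.011, -0.009]
contact_force: [0.9, -1.0, -0.3]
gripper_width: -0.0
```

Call:
{"op": "play_rows", "data": {"offset": [[-0.5,2.5,-1],[-0.5,2.5,-1]], "turn": [0,0]}}

```text
clock: 8.2
position: [638.5, -18.1, 230.3]
ee_rot: [0.634, 0.773, -0.012, -0.006]
contact_force: [0.4, -6.2, 2.3]
gripper_width: -0.2
```

Call:
{"op": "play_rows", "data": {"offset": [[-0.5,2.5,0],[-0.5,2.5,0]], "turn": [0,0]}}

```text
clock: 8.4
position: [637.9, -15.5, 230.5]
ee_rot: [0.635, 0.773, -0.013, -0.005]
contact_force: [1.7, -3.8, -0.9]
gripper_width: -0.3
```

```bash
python3 p.py e
```

```text
orange 31 [ 68.1 -49.2]
23 [327. 237.] [ 66.1 -48.4]
8 [332. 243.] [ 83.6 -50.4]
[637.8 -15.1 230.4] [ 2.5 -3.3  1. ] tcp k [-42.  -67.7]
```

Call:
{"op": "play_rows", "data": {"offset": [[-0.5,2.5,0],[-0.5,2.5,0]], "turn": [0,0]}}

```text
clock: 8.65
position: [636.8, -10.1, 230.4]
ee_rot: [0.635, 0.773, -0.013, -0.005]
contact_force: [0.2, -0.3, 0.8]
gripper_width: -0.1
```

Call:
{"op": "play_rows", "data": {"offset": [[-0.4,2,0],[-0.4,2,0]], "turn": [0,0]}}

```text
clock: 8.85
position: [635.6, -4.1, 230.2]
ee_rot: [0.634, 0.773, -0.012, -0.006]
contact_force: [-1.1, 0.5, -0.2]
gripper_width: -0.1
```

```bash
python3 p.py f
```

```text
orange 26 [ 67.1 -33.8]
21 [332. 235.] [ 67.4 -33.5]
[635.6  -3.8 230.2] [-0.2 -0.5 -0.4] tcp k [-42.1 -56.3]
```

Call:
{"op": "play_rows", "data": {"offset": [[-0.4,2,0],[-0.4,2,0],[0,0,0]], "turn": [0,0,0]}}

```text
clock: 9.2
position: [634.8, -0.2, 230.2]
ee_rot: [0.634, 0.773, -0.013, -0.005]
contact_force: [1.8, -1.9, -0.0]
gripper_width: -0.1
```

Call:
{"op": "play_rows", "data": {"offset": [[-0.5,2.5,0],[-0.5,2.5,0],[-0.5,2.5,0]], "turn": [0,0,0]}}

```text
clock: 9.5
position: [634.0, 3.6, 230.3]
ee_rot: [0.635, 0.772, -0.015, -0.003]
contact_force: [1.6, -5.2, -0.7]
gripper_width: 0.1
```

Call:
{"op": "play_rows", "data": {"offset": [[-0.5,2.5,0],[-0.5,2.5,0]], "turn": [0,0]}}

```text
clock: 9.7
position: [633.1, 8.0, 230.3]
ee_rot: [0.635, 0.772, -0.015, -0.003]
contact_force: [1.4, -1.3, -0.7]
gripper_width: -0.0
```

```bash
python3 p.py g
```

```text
orange 29 [ 69.7 -26.1]
21 [335. 233.] [ 67.3 -25.3]
8 [340. 238.] [ 82.8 -27.6]
[633.    8.6 230.3] [ 1.5 -1.1  0.5] tcp k [-42.2 -43.6]
```

Call:
{"op": "play_rows", "data": {"offset": [[-0.3,1.5,0],[-0.3,1.5,0],[0,0,0]], "turn": [0,0,0]}}

```text
clock: 10.05
position: [631.9, 13.9, 230.3]
ee_rot: [0.635, 0.773, -0.014, -0.004]
contact_force: [-0.0, -0.0, -0.1]
gripper_width: 0.2
```

```bash
python3 p.py i
```

```text
orange 23 [ 67.4 -13. ]
19 [339. 231.] [ 66.6 -13.1]
[632.   13.8 230.3] [-0.6  0.6  0. ] tcp k [-42.2 -38.3]
```

Call:
{"op": "play_rows", "data": {"offset": [[-0.4,2,0],[-0.4,2,0],[0,0,0]], "turn": [0,0,0]}}

```text
clock: 10.4
position: [631.0, 18.7, 230.2]
ee_rot: [0.635, 0.773, -0.014, -0.004]
contact_force: [-0.1, 0.5, -0.0]
gripper_width: -0.3
```

Call:
{"op": "play_rows", "data": {"offset": [[-0.5,2.5,0],[-0.5,2.5,0],[-0.5,2.5,0]], "turn": [0,0,0]}}

```text
clock: 10.7
position: [630.3, 21.8, 230.4]
ee_rot: [0.635, 0.772, -0.017, -0.001]
contact_force: [1.6, -3.9, -0.3]
gripper_width: -0.3
```

Call:
{"op": "play_rows", "data": {"offset": [[-0.5,2.5,0]], "turn": [0]}}

```text
clock: 10.8
position: [630.1, 22.7, 230.4]
ee_rot: [0.636, 0.772, -0.018, -0.0]
contact_force: [1.9, -4.9, -1.3]
gripper_width: -0.2
```

```bash
python3 p.py j
```

```text
orange 34 [66.8 -9.7]
21 [340. 231.] [65.8 -8.3]
7 [345. 236.] [83.3 -9.3]
[630.   23.  230.4] [ 2.2 -4.3  0.2] tcp k [-42.3 -28.9]
```

Call:
{"op": "play_rows", "data": {"offset": [[-0.5,2.5,0],[-0.5,2.5,0]], "turn": [0,0]}}

```text
clock: 11.05
position: [629.3, 26.6, 230.4]
ee_rot: [0.636, 0.771, -0.018, 0.0]
contact_force: [1.2, -2.4, 0.0]
gripper_width: 0.0
```

Call:
{"op": "play_rows", "data": {"offset": [[-0.3,1.5,0],[0,0,0]], "turn": [0,0]}}

```text
clock: 11.25
position: [628.8, 29.1, 230.4]
ee_rot: [0.636, 0.772, -0.018, -0.0]
contact_force: [0.3, 0.2, -0.2]
gripper_width: -0.1
```

```bash
python3 p.py k
```

```text
orange 30 [68.5 -4.2]
20 [342. 230.] [66.5 -2.4]
8 [346. 235.] [82.6 -5.9]
[628.8  29.1 230.4] [ 1.3 -1.  -0.8] tcp k [-42.4 -22.6]
```

Call:
{"op": "play_rows", "data": {"offset": [[-0.3,1.5,0],[0,0,0],[0,0,0]], "turn": [0,0,0]}}

```text
clock: 11.6
position: [628.2, 32.2, 230.3]
ee_rot: [0.635, 0.772, -0.017, -0.001]
contact_force: [-0.2, -0.9, 0.2]
gripper_width: 0.0
```

```bash
python3 p.py l
```

```text
orange 25 [65.6  6.5]
20 [345. 228.] [66.2  7.1]
[628.2  32.2 230.4] [-0.1  0.5  0. ] tcp k [-42.4 -19.5]
```

Call:
{"op": "play_rows", "data": {"offset": [[2,-10,0],[3,-15,0],[0,0,30],[0,0,40],[0,0,40],[0,0,0],[-20,-45,0],[-20,-45,0],[-20,-45,0],[-20,-45,0],[-20,-45,0],[0,0,0]], "turn": [0,0,0,0,0,0,0,0,0,0,0,0]}}

```text
clock: 12.85
position: [529.5, -232.9, 341.3]
ee_rot: [0.637, 0.77, -0.019, -0.002]
contact_force: [0.5, 1.0, -0.7]
gripper_width: 0.3
```

Call:
{"op": "play_rows", "data": {"offset": [[-20,-45,0],[-20,-45,0],[-20,-45,0],[-20,-45,0],[0,0,0],[0,0,0]], "turn": [0,0,0,0,0,0]}}

```text
clock: 13.45
position: [446.3, -417.1, 338.8]
ee_rot: [0.639, 0.769, -0.019, -0.002]
contact_force: [0.2, 0.1, -0.4]
gripper_width: -0.2
```

```bash
python3 p.py m; python3 - <<'E'
from h import *
im,_,P=cloud("scene")
c0=np.array([666,59.5]);a=.194
ex=np.array([np.cos(a),np.sin(a)]);ey=np.array([-ex[1],ex[0]])
k=(P[...,:2]-c0)@np.array([ex,ey]).T
m=(abs(P[...,2]-178)<6)&(k[...,0]<-118)&(k[...,0]>-150)
for y in range(-80,100,20):
    q=k[m&(abs(k[...,1]-y)<10)][:,0]; print(y,len(q),np.percentile(q,[5,95]).round(1) if len(q) else "")
m=(P[...,2]>211)&(P[...,2]<260)&(abs(k)<130).all(-1);print("paddle",np.percentile(k[m],[5,50,95],axis=0).round(1).tolist())
for q in("jar_flux","crucible","solder_tin","charcoal_block"):
    r=silhouettes("scene",q)
    if r: print(q,np.nanmedian(P[r[0]["mask"]],0).round())
a=cv2.resize(im[140:340,190:430],(480,400)); b=cv2.resize(cv2.imread("pics/m.png")[...,::-1],(320,400),interpolation=cv2.INTER_AREA)
cv2.imwrite("pics/n.png",np.hstack([a,b])[...,::-1])
E
```

```text
orange 22 [66.4  7.2]
19 [345. 228.] [66.4  7.4]
[ 446.4 -416.8  338.7] [ 0.6 -0.   0.7] tcp k [-307.3 -425. ]
-80 52 [-135.1 -119.8]
-60 65 [-135.7 -118.9]
-40 68 [-135.5 -119.4]
-20 72 [-135.4 -118.9]
0 69 [-135.5 -120.9]
20 71 [-135.2 -120. ]
40 73 [-136.3 -119.4]
60 73 [-135.8 -118.7]
80 78 [-136.1 -119.1]
paddle [[-62.8, 2.1], [-52.2, 9.7], [-31.4, 11.8]]
jar_flux [ 698. -132.   77.]
crucible [697. 277.  22.]
charcoal_block [555. 250.  28.]
```

View pics/n.png

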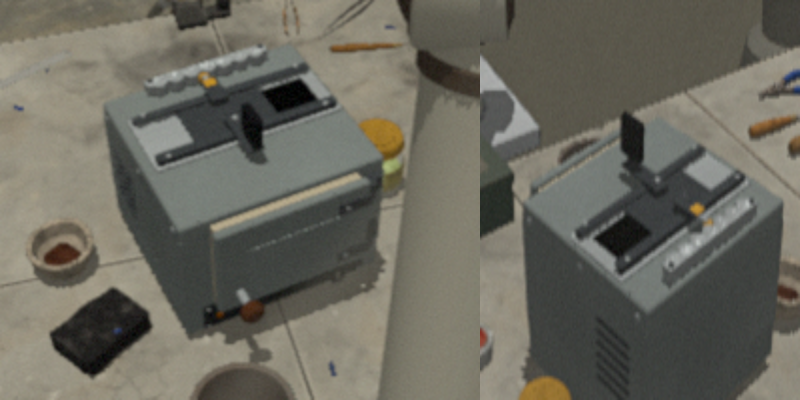

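The door is flat against the front face, the vent slide has moved about 60 mm, and the bystanders I can see are where they were. The arm is clear of everything.

```bash
python3 -c "
from bench import arm
print(arm.job_done())"
```

```text
the job is handed in; nothing more can be done
None
```

I shut the kiln door and pushed the vent paddle to its third click, then backed the arm clear and handed the job in at about 14 s. The hand-in gives no verdict.

- **Door:** I pushed it with the closed fingertips until it stopped, then pressed on to about 17 N. Afterwards its outer face stood at an even distance from the kiln front along the whole width, within about 1 mm.
- **Vent:** I counted three clicks, each seen as the push force dropping and the slide jumping ahead. The last check put the slide at about 60 mm (orange pointer from −52.8 to +7.4 mm), and it did not change as the arm left. The paddle itself moved about the same distance.
- **Bystanders:** The jar, crucible and charcoal block were within about 2 mm of where they started. The network did not find the solder tin in the last scene picture because the arm blocked the view. Its edge still shows in the side picture, and the arm never went near it.
- **Tool tilt:** The tool tilted by 2–3° during the pushes, with no effect that I could see.

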